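# Mount the ring transformers on their base plates

## Task

Four power supplies are being put together: pick out the four copper ring-shaped transformers and fit each over the bolt of the mounting plate of its own size, the one whose round rubber pad is as wide as the ring, so that it lies flat on the pad with the bolt up through its hole. Lower each one down, do not drop it, and leave the reel of solder and the black capacitor standing where they are.

Things in the scene. Friction and masses are not known exactly. Their poses are not given: they have to be found in the camera images.
- toroid_xl: The largest toroidal transformer: a copper-coloured ring with dark stripes of tape, loose, lying flat: outer diameter 68 mm, bore 27 mm right through, height 32 mm, about 450 g. Origin: on its axis, at its underside; z is up along the axis.
- toroid_l: The second-largest toroidal transformer: a copper-coloured ring with dark stripes of tape, loose, lying flat: outer diameter 57 mm, bore 25 mm right through, height 28 mm, about 300 g. Origin: on its axis, at its underside; z is up along the axis.
- toroid_m: The second-smallest toroidal transformer: a copper-coloured ring with dark stripes of tape, loose, lying flat: outer diameter 46 mm, bore 23 mm right through, height 24 mm, about 180 g. Origin: on its axis, at its underside; z is up along the axis.
- toroid_s: The smallest toroidal transformer: a copper-coloured ring with dark stripes of tape, loose, lying flat: outer diameter 36 mm, bore 21 mm right through, height 20 mm, about 100 g. Origin: on its axis, at its underside; z is up along the axis.
- plate_xl: The largest mounting plate: a square aluminium plate 90 mm on a side and 4 mm thick, fixed to the bench, with a round black rubber pad 68 mm in diameter on it, whose top is 6 mm above the bench, and an upright steel bolt 5 mm in diameter in the centre, whose tip is 44 mm above the bench. Origin: at the centre of its underside, on the bolt's axis, at bench height; z is up.
- plate_l: The second-largest mounting plate: a square aluminium plate 78 mm on a side and 4 mm thick, fixed to the bench, with a round black rubber pad 57 mm in diameter on it, whose top is 6 mm above the bench, and an upright steel bolt 5 mm in diameter in the centre, whose tip is 40 mm above the bench. Origin: at the centre of its underside, on the bolt's axis, at bench height; z is up.
- plate_m: The second-smallest mounting plate: a square aluminium plate 66 mm on a side and 4 mm thick, fixed to the bench, with a round black rubber pad 46 mm in diameter on it, whose top is 6 mm above the bench, and an upright steel bolt 5 mm in diameter in the centre, whose tip is 36 mm above the bench. Origin: at the centre of its underside, on the bolt's axis, at bench height; z is up.
- plate_s: The smallest mounting plate: a square aluminium plate 56 mm on a side and 4 mm thick, fixed to the bench, with a round black rubber pad 36 mm in diameter on it, whose top is 6 mm above the bench, and an upright steel bolt 5 mm in diameter in the centre, whose tip is 32 mm above the bench. Origin: at the centre of its underside, on the bolt's axis, at bench height; z is up.
- solder_reel: Bystander, loose: a reel of solder standing on end, grey flanges 48 mm in diameter, 42 mm high, no hole through it. Origin: centre of its underside; z is up.
- capacitor: Bystander, loose: a black capacitor can standing upright, 32 mm in diameter, 50 mm high with two steel tags on top. Origin: centre of its underside; z is up.
Things that resemble listed ones, but are neither listed nor needed, are in the scene too. What is shaped like the toroid_l but blue or purple is not meant.

How it is judged:
By the outcome, as a careful person would: the job done as asked, in the order asked, and still so for the second after the job is handed in, with the robot touching nothing.
It also fails if it takes over 106 s, if anything falls off the work surface, if the arm or the gripper's body presses on something with over 40 N, if the wrist force passes 120 N, or if a joint passes its speed limit or range.

## Robot

A 7-joint arm with a two-finger parallel gripper is mounted at the origin on the work surface. World frame = base frame: x ahead of the robot, y to its left, z up, the work surface at z = 0. Lengths are in m, angles in rad, forces in N, time in s.
With the tool pointing down it reaches from about 0.4 to 0.85 m from the base axis. Payload 10.4 kg.
Tool frame: the origin (TCP) lies on the front face of the gripper's body, between the roots of the fingers; the fingertips stand 73 mm ahead of it and the grasp point (between the pads) lies 54 mm ahead of it; x points along the fingers, y is the direction in which the jaws open and shut, and the axes are right-handed (so a half turn about x gives the same grasp; the last joint's range is limited). The gripper opens to 85 mm and grips with 20 to 120 N. Pads are 22 mm wide; open, the fingers measure 114 mm over their backs; the gripper's body (76 mm by 85 mm) begins 54 mm behind the grasp point. The pads swing forward as they close: fully open they stand 13 mm farther back than shut.
Start: joints at [-1.22, 0.332, -0.065, 1.46, 0.022, 1.35, -0.088], TCP at [0.228, 0.582, 0.304] pointing down, gripper open.
Joint ranges: [-2.6, 2.6], [-0.5, 2.12], [-1.47, 1.34], [0.16, 2.42], [-1.27, 4.41], [0.06, 2.06], [-2.6, 2.6]. Speed limits (rad/s): [2.22, 2.22, 2.79, 2.79, 3.14, 3.14, 3.14].

## Interface

Orientations are given as a unit quaternion [x, y, z, w].
In Python, from workcell import manip gives the robot as it stands. The module is installed in compiled form; this text tells all that it offers.
- The arm moves only by the tool arm_command, never from a script. Its argument "moves" is a list that holds one entry, the list of rows, each a list of 5 numbers: the closure, from 0 (fully open) to 1 (shut), then the shift along the tool's x, y, z in units of 25 mm (1.0 is 25 mm), then the turn about the tool's x in degrees. A call has 1 to 12 rows; each row shifts and turns the commanded pose from where the row before left it, along the tool's axes as they then stand; what a row does not reach is not made up. A row lasts 1/12 s, in which the tool goes at most 41.7 mm and 7.16 degrees, less where a joint would pass 70% of its speed; a pose out of reach is approached as far as the arm can. A call is refused whole if a number of a shift passes 1 or a number of a turn 7.16, either way. A call with a gripper value outside its range is refused whole. The fingers move at their own pace and stop on an object; "force" is the grip in N (left out, the last holds). Time passes only in rows, so rows that do not move let the fingers close. It gives the time, the measured TCP pose, the force and the opening at its end, in the units of the state.
- manip.get_obs(): the state, without advancing time (a new reading comes with each control period).
- manip.camera(name): name is "scene" or "side" or "wrist"; returns the picture (420x560x3 uint8, red, green, blue); there is no depth.
- manip.camera_info(name): a dict with "vfov" (degrees; the focal length in pixels is half the picture's height over the tangent of half this angle, whatever the lens; pixels are square), "cx", "cy" (the principal point, pixels), "pose" (4x4, takes a point from camera to world coordinates). Camera axes: x right, y down, z forward; pixel columns grow to the right and rows downward; lengths in m; the calibration is good to about 2 mm. The wrist camera is an equidistant fisheye: a pixel r from the principal point sees the ray r / f radians off the axis. A picture is of the moment at which its call begins: read the wrist's pose just before it. camera_info takes no time and is no camera call; for the wrist camera it gives the pose at the moment of the call.
- manip.hand_in(): hands the job in, once; it reports no verdict.
Trained networks look in the newest picture that a camera, given by its name, has taken for a name from the list of things; names that differ only in an ending like _2 or _b are one class to them, and where a whole thing is asked for, a point or a joint stands for the part that bears it (a point fixed in the world has none). Each returns a list of dicts, best first, with "confidence" (0 to 1); they miss things now and then, are a little off and sometimes report something else, mostly with a low value. They report only what shows in the picture. A call takes as long as a camera call. They do not tell look-alikes from the thing itself.
- manip.regions_of(query, camera): "mask" (420x560 bool, what is visible of it) and "rect" ([left, top, right, bottom] in pixels, round what is visible of it).
- manip.pinpoint(query, camera): "pixel" ([row, column] in pixels: a listed point, or the origin of a listed thing).
The state is a dict: "clock": time; "joint_pos": joint angles; "joint_velocities": joint speeds; "tau": joint torques, N m; "position": TCP position; "ee_rot": TCP orientation; "ft_force": force on the tool from outside, world axes, zero at the start; "torque": the same for the moment, N m; "grip_width": opening from 0.0 (shut) to 1.0 (fully open).
Only numpy, scipy, OpenCV 4.12 (cv2) and the standard library are available. Lean on these libraries where they do the work, as an engineer would, in place of code of your own. Each camera call takes 0.05 s, during which the arm holds its last target.

## Working session

There is one attempt and no reset: what is moved stays moved. The work goes in short steps, Python scripts to look and compute and a tool call to move; the robot and the scene stay as the last step left them, time stands still between calls to the robot, and variables do not carry over. Pictures are saved under pics/ and viewed, and the job is handed in when it is done.

Besides the shell and the picture viewer there is one more tool, called after "Emit:" as name([rows], argument=value, ...), one row to a line, values as JSON. arm_command: Moves the arm, as the interface text tells. Its arguments: {"type":"object","properties":{"moves":{"type":"array","items":{"type":"array","items":{"type":"array","items":{"type":"number"}}}},"force":{"type":"number"}},"required":["moves"]}

```bash
mkdir -p pics
cat > h.py <<'E'
import numpy as np, cv2
from workcell import manip
def snap(n,f):
    im=manip.camera(n); cv2.imwrite('pics/'+f,cv2.cvtColor(im,cv2.COLOR_RGB2BGR)); return im
def ray(n,px,info=None):
    i=info or manip.camera_info(n); f=210/np.tan(np.radians(i['vfov'])/2)
    r,c=px; d=np.array([c-i['cx'],r-i['cy']])
    if n=='wrist':
        rr=np.hypot(*d); t=rr/f; v=np.r_[d/max(rr,1e-9)*np.sin(t),np.cos(t)]
    else: v=np.r_[d/f,1]
    P=np.array(i['pose']); return P[:3,3],P[:3,:3]@v
def at_z(n,px,z,info=None):
    o,d=ray(n,px,info); return o+d*(z-o[2])/d[2]
def proj(n,p,info=None):
    i=info or manip.camera_info(n); f=210/np.tan(np.radians(i['vfov'])/2)
    P=np.array(i['pose']); q=P[:3,:3].T@(np.array(p)-P[:3,3])
    if n=='wrist':
        t=np.arctan2(np.hypot(q[0],q[1]),q[2]); u=q[:2]/np.hypot(q[0],q[1])*t*f
    else: u=q[:2]/q[2]*f
    return i['cy']+u[1],i['cx']+u[0]
E
python3 - <<'E'
from h import *
for n in ('scene','side','wrist'):
    i=manip.camera_info(n); print(n,i['vfov'],i['cx'],i['cy'],np.round(i['pose'],3).tolist()); snap(n,n+'0.png')
o=manip.get_obs(); print(o)
E
```

```text
scene 45.391859348221224 278.21278473122646 206.19291177946184 [[0.602, 0.596, -0.531, 1.199], [0.798, -0.439, 0.413, -0.474], [0.013, -0.672, -0.74, 1.0], [0.0, 0.0, 0.0, 1.0]]
side 52.85198709675733 275.13653346027445 211.46070398664403 [[0.997, -0.037, 0.064, 0.457], [-0.071, -0.7, 0.711, -0.709], [0.018, -0.713, -0.701, 0.757], [0.0, 0.0, 0.0, 1.0]]
wrist 65.70646984690485 275.4522758463134 208.80376290980993 [[0.365, 0.883, 0.295, 0.153], [0.931, -0.346, -0.117, 0.612], [-0.001, 0.318, -0.948, 0.373], [0.0, 0.0, 0.0, 1.0]]
{'clock': 0.15, 'joint_pos': array([-1.21961186,  0.33268571, -0.06467921,  1.46074212,  0.02159221,
        1.34992359, -0.08852036]), 'joint_velocities': array([-0.00013938, -0.00091418, -0.00173369, -0.00317522, -0.00035822,
        0.00091386, -0.00131284]), 'tau': array([ 7.79942748e-04, -6.25821877e+01,  4.90145723e-02, -3.91854572e+01,
        1.61291636e-02,  7.29204185e-03, -4.00055762e-05]), 'position': array([0.22814244, 0.5816453 , 0.30332721]), 'ee_rot': array([ 0.1310211 ,  0.69484538, -0.13176576,  0.69473819]), 'ft_force': array([-0.56722273, -1.02324575, -0.52287761]), 'torque': array([ 0.03364455, -0.00949462, -0.02358047]), 'grip_width': 1.0000252649156087}
```

View pics/scene0.png

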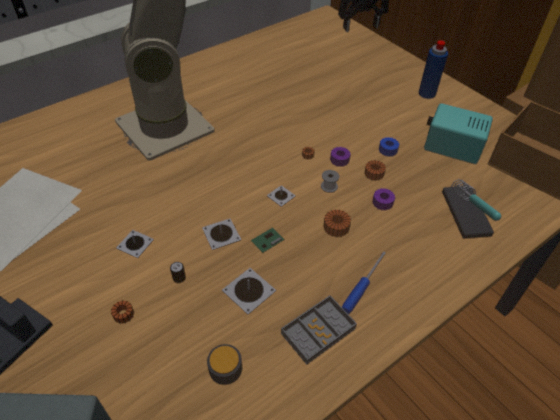

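View pics/side0.png

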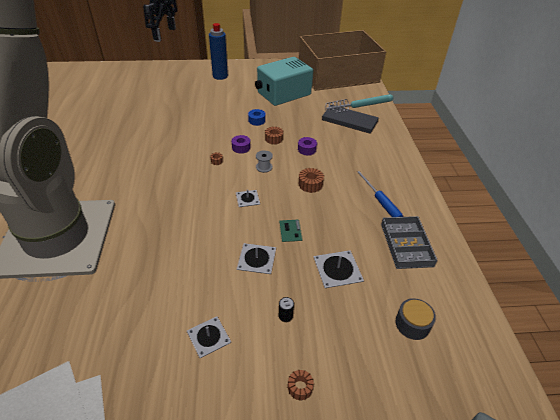

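View pics/wrist0.png

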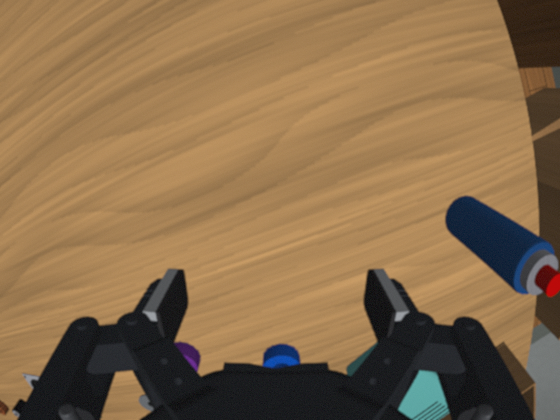

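The scene view has four copper rings at (col,row) (308,153), (375,170), (337,222) and (122,311). The look-alikes are purple at (340,156) and (384,198) and blue at (389,146). The plates are at (135,243), (222,233), (281,196) and (249,290). The reel is at (330,181) and the capacitor at (178,271). Next I'll measure them.

```bash
cat > loc.py <<'E'
from h import *
names={'toroid_xl':.016,'toroid_l':.014,'toroid_m':.012,'toroid_s':.010,'plate_xl':.0,'plate_l':.0,'plate_m':.0,'plate_s':.0,'solder_reel':.0,'capacitor':.0}
for n,z in names.items():
    for c in ('scene','side'):
        for r in manip.pinpoint(n,c)[:3]:
            p=at_z(c,r['pixel'],0.0); print(n,c,np.round(r['pixel'],1),round(r['confidence'],2),np.round(p[:2],4))
        if 'toroid' in n:
          for r in manip.regions_of(n,c)[:3]:
            m=r['mask']; ys,xs=np.nonzero(m); p=at_z(c,(ys.mean(),xs.mean()),z); 
            l,t,rr,b=r['rect']; w=np.linalg.norm(at_z(c,((t+b)/2,l),z)-at_z(c,((t+b)/2,rr),z))
            print('   reg',round(r['confidence'],2),round(ys.mean(),1),round(xs.mean(),1),np.round(p[:2],4),'w',round(w,4))
print(manip.get_obs()['clock'])
E
python3 loc.py
```

```text
toroid_xl scene [228.  334.9] 0.78 [0.631  0.1561]
   reg 0.6 222.6 336.9 [0.6295 0.1622] w 0.068
toroid_xl side [185.5 312. ] 0.72 [0.6336 0.1545]
   reg 0.7 179.8 310.5 [0.6288 0.16  ] w 0.0768
toroid_l scene [160.8 336.5] 0.9 [0.4407 0.33  ]
toroid_l scene [199.8 379.4] 0.88 [0.628  0.3205]
toroid_l scene [152.9 388.6] 0.83 [0.5069 0.4791]
   reg 0.9 170.2 375.0 [0.5459 0.3813] w 0.0633
   reg 0.9 312.0 122.3 [ 0.5406 -0.3931] w 0.0625
   reg 0.71 146.7 388.1 [0.496  0.4844] w 0.0668
toroid_l side [140.1 272.3] 0.87 [0.5394 0.3729]
toroid_l side [387.  297.6] 0.85 [ 0.5338 -0.3928]
toroid_l side [149.  242.5] 0.82 [0.4469 0.3311]
   reg 0.82 145.8 307.4 [0.6407 0.3187] w 0.0554
   reg 0.76 144.0 241.2 [0.4435 0.3371] w 0.0589
   reg 0.75 135.3 274.0 [0.5449 0.3782] w 0.0766
toroid_m scene [160.8 336.5] 0.9 [0.4407 0.33  ]
toroid_m scene [199.8 379.4] 0.88 [0.628  0.3205]
toroid_m scene [152.9 388.6] 0.83 [0.5069 0.4791]
   reg 0.9 170.2 375.0 [0.5446 0.383 ] w 0.0635
   reg 0.9 312.0 122.3 [ 0.5392 -0.393 ] w 0.0626
   reg 0.71 146.7 388.1 [0.4946 0.4863] w 0.0669
toroid_m side [1
[... 1233 characters left out ...]
e [246.1 136. ] 0.88 [ 0.3796 -0.2834]
plate_m scene [197.4 282.7] 0.76 [0.4642 0.1132]
plate_m scene [234.8 217.3] 0.66 [ 0.4693 -0.1009]
plate_m side [336.  208.7] 0.76 [ 0.3706 -0.2818]
plate_m side [198.1 246.6] 0.57 [0.4541 0.113 ]
plate_s scene [246.1 136. ] 0.88 [ 0.3796 -0.2834]
plate_s scene [197.4 282.7] 0.76 [0.4642 0.1132]
plate_s scene [234.8 217.3] 0.66 [ 0.4693 -0.1009]
plate_s side [336.  208.7] 0.76 [ 0.3706 -0.2818]
plate_s side [198.1 246.6] 0.57 [0.4541 0.113 ]
solder_reel scene [182.4 330.5] 0.73 [0.498  0.2568]
solder_reel side [167.6 264. ] 0.68 [0.5066 0.2389]
capacitor scene [275.8 180.6] 0.63 [ 0.5236 -0.2384]
capacitor side [316.  281.1] 0.82 [ 0.516  -0.2458]
1.55
```

Run:
```python
import cv2
a=cv2.imread('pics/scene0.png')[130:330,100:410]; cv2.imwrite('pics/c0.png',cv2.resize(a,None,fx=2.5,fy=2.5,interpolation=2))
```

```text
(no output)
```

View pics/c0.png

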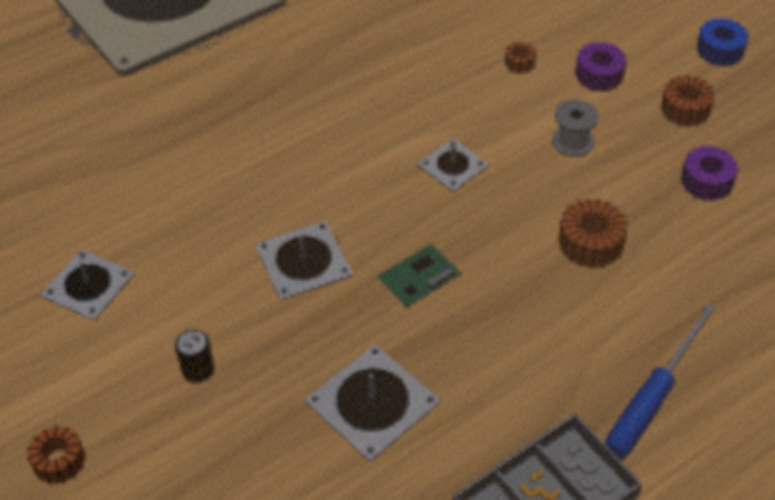

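```bash
cat > fit.py <<'E'
from h import *
from scipy.optimize import least_squares
from scipy.ndimage import label
D={'xl':(.068,.032),'l':(.057,.028),'m':(.046,.024),'s':(.036,.020)}
def sil(c,x,y,d,h,info):
    a=np.linspace(0,2*np.pi,60,endpoint=False)
    P=[proj(c,(x+d/2*np.cos(t),y+d/2*np.sin(t),z),info) for t in a for z in (0,h)]
    P=np.array(P,np.float32)[:,::-1]
    return P
def stats(P):
    h=cv2.convexHull(P.astype(np.float32)); M=cv2.moments(h); return M['m10']/M['m00'],M['m01']/M['m00'],M['m00']
def fitblob(mask,c,info):
    pts=[]
    cn,_=cv2.findContours(mask.astype(np.uint8),cv2.RETR_EXTERNAL,cv2.CHAIN_APPROX_NONE)
    k=max(cn,key=cv2.contourArea); h=cv2.convexHull(k)[:,0].astype(float)
    # grow half pixel: raster area
    m=np.zeros(mask.shape,np.uint8); cv2.fillPoly(m,[h.astype(int)],1)
    ys,xs=np.nonzero(m); return xs.mean(),ys.mean(),m.sum()
if __name__=='__main__':
  seeds={'A':(.63,.16),'B':(.544,.38),'C':(.44,.27),'Cs':(.43,.3),'E':(.539,-.393)}
  S={'scene':[(153,308),(170,375),(222,337),(311,122)],'side':[(158,217),(135,274),(180,311),(385,300)]}
  for c in S:
    im=cv2.imread(f'pics/{c}0.png'); info=manip.camera_info(c)
    hsv=cv2.cvtColor(im,cv2.COLOR_BGR2HSV); H,Sx,V=cv2.split(hsv)
    lab=cv2.cvtColor(im,cv2.COLOR_BGR2LAB).astype(int)
    for (r,cc) in S[c]:
        w=45 if False else 26
        sub=np.zeros(im.shape[:2],bool); sub[r-w:r+w,cc-w:cc+w]=1
        # wood background lab model vs copper: higher a; dark tape
        bg=np.median(lab[sub],axis=0)
        m=sub&((lab[...,1]-bg[1]>6)|((lab[...,0]-bg[0]<-45)))&~((lab[...,2]<125)) 
        m=cv2.morphologyEx(m.astype(np.uint8),cv2.MORPH_CLOSE,np.ones((3,3)))
        L,n=label(m); 
        cand=[(np.hypot(*(np.mean(np.nonzero(L==k),axis=1)-[r,cc]))-0.05*(L==k).sum(),k) for k in range(1,n+1)]
        k=min(cand)[1]; X=fitblob(L==k,c,info)
        out=[]
        for n_,(d,h) in D.items():
            p0=at_z(c,(r,cc),h/2)[:2]
            f=lambda q:np.array(stats(sil(c,q[0],q[1],d,h,info))[:2])-X[:2]
            s=least_squares(f,p0).x; out.append((n_,np.round(s,4).tolist(),round(stats(sil(c,*s,d,h,info))[2]/X[2],2)))
        print(c,r,cc,np.round(X,1)); [print('   ',o) for o in out]
E
python3 fit.py
```

```text
scene 153 308 [307.7 152.8 118. ]
    ('xl', [0.3765, 0.2719], np.float64(4.0))
    ('l', [0.3749, 0.2734], np.float64(2.85))
    ('m', [0.3733, 0.2748], np.float64(1.9))
    ('s', [0.3717, 0.2763], np.float64(1.19))
scene 170 375 [374.5 169.9 327. ]
    ('xl', [0.5453, 0.3792], np.float64(1.57))
    ('l', [0.544, 0.381], np.float64(1.11))
    ('m', [0.5428, 0.3827], np.float64(0.74))
    ('s', [0.5415, 0.3844], np.float64(0.46))
scene 222 337 [336.6 222.8 592. ]
    ('xl', [0.6295, 0.1612], np.float64(1.07))
    ('l', [0.6284, 0.1624], np.float64(0.76))
    ('m', [0.6273, 0.1637], np.float64(0.5))
    ('s', [0.6262, 0.165], np.float64(0.31))
scene 311 122 [122.1 311.7 394. ]
    ('xl', [0.541, -0.3929], np.float64(2.34))
    ('l', [0.5397, -0.3928], np.float64(1.66))
    ('m', [0.5384, -0.3928], np.float64(1.09))
    ('s', [0.5371, -0.3927], np.float64(0.68))
side 158 217 [216.1 158.2 147. ]
    ('xl', [0.3711, 0.2687], np.float64(3.32))
    ('l', [0.3708, 0.2712], np.float64(2.36))
    ('m', [0.3706, 0.2738], np.float64(1.57))
    ('s', [0.3703, 0.2763], np.float64(0.99))
side 135 274 [273.6 135.1 284. ]
    ('xl', [0.5432, 0.3765], np.float64(1.46))
    ('l', [0.5435, 0.3793], np.float64(1.04))
    ('m', [0.5437, 0.3821], np.float64(0.69))
    ('s', [0.5439, 0.385], np.float64(0.44))
side 180 311 [310.6 179.9 536. ]
    ('xl', [0.629, 0.1599], np.float64(1.02))
    ('l', [0.6295, 0.1621], np.float64(0.72))
    ('m', [0.63, 0.1644], np.float64(0.48))
    ('s', [0.6304, 0.1667], np.float64(0.3))
side 385 300 [300.1 384.7 659. ]
    ('xl', [0.537, -0.3952], np.float64(2.2))
    ('l', [0.5372, -0.3946], np.float64(1.55))
    ('m', [0.5374, -0.3939], np.float64(1.02))
    ('s', [0.5376, -0.3931], np.float64(0.63))
```

Run:
```python
from h import *
from scipy.ndimage import label
S={'scene':[(243,135),(233,222),(196,281),(289,249)],'side':[(336,208),(258,257),(198,248),(268,339)]}
for c in S:
    im=cv2.imread(f'pics/{c}0.png'); info=manip.camera_info(c)
    hsv=cv2.cvtColor(im,cv2.COLOR_BGR2HSV)
    for r,cc in S[c]:
        sub=np.zeros(im.shape[:2],bool); w=32; sub[r-w:r+w,cc-w:cc+w]=1
        m=sub&(hsv[...,1]<60)&(hsv[...,2]>70)
        L,n=label(m,np.ones((3,3))); k=max(range(1,n+1),key=lambda k:(L==k).sum())
        cn,_=cv2.findContours((L==k).astype(np.uint8),0,1); q=cv2.convexHull(max(cn,key=cv2.contourArea))[:,0]
        P=np.array([at_z(c,(v,u),.004,info)[:2] for u,v in q],np.float32)
        rc=cv2.minAreaRect(P)
        h=P.reshape(-1,1,2); M=cv2.moments((h*1e4).astype(np.float32))
        # pad: dark
        d=sub&(hsv[...,2]<60); L,n=label(d); kk=L[r+2,cc+3] or max(range(1,n+1),key=lambda k:(L==k).sum())
        ys,xs=np.nonzero(L==kk); p=at_z(c,(ys.mean(),xs.mean()),.006,info)[:2]
        print(c,(r,cc),'rect',np.round(rc[0],4),np.round(rc[1],4),round(rc[2]),'cent',np.round([M['m10']/M['m00']/1e4,M['m01']/M['m00']/1e4],4),'pad',np.round(p,4),round((xs.ptp() if hasattr(xs,'ptp') else np.ptp(xs))))
```

```text
scene (243, 135) rect [ 0.3722 -0.2825] [0.0664 0.0662] 26 cent [ 0.3722 -0.2827] pad [ 0.3719 -0.2824] 17
scene (233, 222) rect [ 0.4734 -0.0918] [0.0785 0.0789] 78 cent [ 0.4735 -0.0918] pad [ 0.4733 -0.0921] 20
scene (196, 281) rect [0.4575 0.1115] [0.0562 0.0567] 7 cent [0.4576 0.1114] pad [0.4573 0.1111] 11
scene (289, 249) rect [ 0.6541 -0.1319] [0.0902 0.0904] 8 cent [ 0.654  -0.1322] pad [ 0.6547 -0.1326] 27
side (336, 208) rect [ 0.3701 -0.284 ] [0.0664 0.067 ] 26 cent [ 0.3703 -0.284 ] pad [ 0.3703 -0.2848] 22
side (258, 257) rect [ 0.4717 -0.0934] [0.0797 0.0788] 77 cent [ 0.4717 -0.0934] pad [ 0.4716 -0.0944] 23
side (198, 248) rect [0.4553 0.1124] [0.0569 0.0639] 7 cent [0.4558 0.1107] pad [0.456  0.1098] 12
side (268, 339) rect [ 0.6525 -0.1334] [0.0912 0.0915] 9 cent [ 0.6526 -0.1334] pad [ 0.6525 -0.1346] 28
```

The sizes are clear. XL ring (.629,.160) goes to plate (.6535,-.133), L (.544,.380) to (.4725,-.093), M (.538,-.393) to (.371,-.283), and S (.371,.276) to (.4567,.111). Each measured OD and plate side matches its description. The blue and purple rings are excluded by colour.

```bash
cat > go.py <<'E'
from h import *
import sys
from scipy.spatial.transform import Rotation as R
o=manip.get_obs(); r=R.from_quat(o['ee_rot']).as_matrix(); p=o['position']
print('clk',round(o['clock'],2),'p',np.round(p,4),'x',np.round(r[:,0],3),'y',np.round(r[:,1],3),'z',np.round(r[:,2],3),'w',round(o['grip_width'],3),'f',np.round(o['ft_force'],1),'q',np.round(o['joint_pos'],2))
a=[float(v) for v in sys.argv[1:]]
q=p
for k in range(0,len(a),3):
    t=np.array(a[k:k+3]); print('to',t,'units',np.round(r.T@(t-q)/.025,2)); q=t
E
python3 go.py .371 .2763 .17 .371 .2763 .078
python3 - <<'E'
import cv2
a=cv2.imread('pics/side0.png')[100:200,190:350]; cv2.imwrite('pics/c1.png',cv2.resize(a,None,fx=4.5,fy=4.5,interpolation=2))
E
```

```text
clk 1.55 p [0.2282 0.5819 0.304 ] x [ 0.  0. -1.] y [0.365 0.931 0.   ] z [ 0.931 -0.365 -0.   ] w 0.996 f [ 1.  -0.7  0.1] q [-1.22  0.33 -0.06  1.46  0.02  1.35 -0.09]
to [0.371  0.2763 0.17  ] units [ 5.36 -9.29  9.78]
to [0.371  0.2763 0.078 ] units [ 3.68 -0.    0.  ]
```

View pics/c1.png

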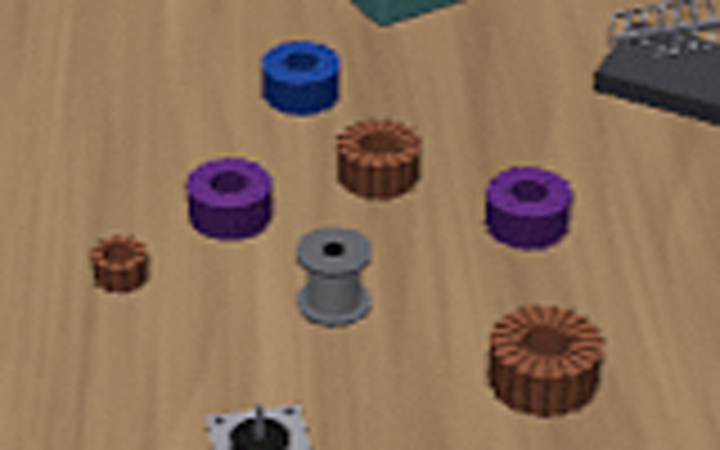

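The crop confirms it: four copper rings, with the smallest at left (side view col 217, row 158), the reel in the middle, and the purple and blue rings clearly different.

Emit:
arm_command([
  [[0,0.4,-0.6,0.6,0],[0,0.5,-0.85,0.9,0],[0,0.5,-0.85,0.9,0],[0,0.5,-0.85,0.9,0],[0,0.5,-0.85,0.9,0],[0,0.5,-0.85,0.9,0],[0,0.5,-0.85,0.9,0],[0,0.5,-0.85,0.9,0],[0,0.5,-0.85,0.9,0],[0,0.5,-0.85,0.9,0],[0,0.46,-0.6,0.7,0],[0,0,-0.44,0.38,0]],
])

```text
clock: 2.55
position: [0.3716, 0.2732, 0.1681]
ee_rot: [0.132, 0.695, -0.133, 0.694]
ft_force: [0.8, -0.2, 0.4]
grip_width: 1.003
```

```bash
python3 go.py .371 .2763 .17 .371 .2763 .078
python3 - <<'E'
from h import *
i=manip.camera_info('wrist'); snap('wrist','w1.png'); print(np.round(proj('wrist',(.371,.2763,.02),i)))
E
```

```text
clk 2.55 p [0.3716 0.2732 0.1681] x [-0.002 -0.002 -1.   ] y [ 0.368  0.93  -0.003] z [ 0.93  -0.368 -0.001] w 1.003 f [ 0.8 -0.2  0.4] q [-0.85  0.1   0.13  2.04 -0.01  1.    0.47]
to [0.371  0.2763 0.17  ] units [-0.08  0.11 -0.07]
to [0.371  0.2763 0.078 ] units [3.68 0.01 0.  ]
[217. 279.]
```

View pics/w1.png

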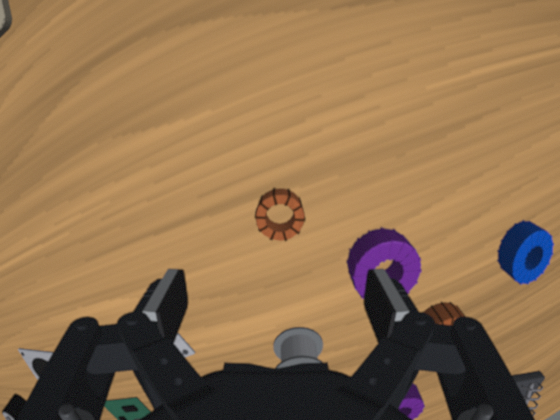

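Emit:
arm_command([
  [[0,0.6,0.1,-0.1,0],[0,0.8,0,0,0],[0,0.8,0,0,0],[0,0.7,0,0,0],[0,0.45,0,0,0],[0,0.2,0,0,0],[0.3,0,0,0,0],[0.6,0,0,0,0],[1,0,0,0,0],[1,0,0,0,0],[1,0,0,0,0],[1,0,0,0,0]],
], force=40)

```text
clock: 3.6
position: [0.37, 0.28, 0.0822]
ee_rot: [0.132, 0.695, -0.131, 0.695]
ft_force: [-1.7, -1.9, 7.0]
grip_width: 0.391
```

```bash
python3 go.py .371 .2763 .17 .4567 .111 .17
python3 - <<'E'
from h import *
snap('wrist','w2.png')
E
```

```text
clk 3.6 p [0.37   0.28   0.0822] x [ 0.001  0.001 -1.   ] y [0.365 0.931 0.001] z [ 0.931 -0.365  0.   ] w 0.391 f [-1.7 -1.9  7. ] q [-0.85  0.24  0.12  2.1  -0.04  0.8   0.48]
to [0.371  0.2763 0.17  ] units [-3.51 -0.12  0.09]
to [0.4567 0.111  0.17  ] units [-0.   -4.9   5.61]
```

View pics/w2.png

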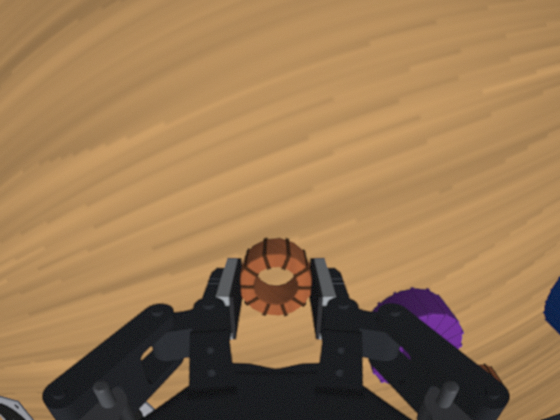

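Emit:
arm_command([
  [[1,-0.3,0,0,0],[1,-0.6,0,0,0],[1,-0.9,0,0,0],[1,-0.9,-0.2,0.3,0],[1,-0.8,-0.6,0.7,0],[1,0,-0.8,0.9,0],[1,0,-0.9,1,0],[1,0,-0.9,1,0],[1,0,-0.9,1,0],[1,0,-0.5,0.6,0],[1,0,-0.2,0.2,0],[1,0,0,0,0]],
])

```text
clock: 4.65
position: [0.4572, 0.1097, 0.1692]
ee_rot: [0.133, 0.694, -0.132, 0.695]
ft_force: [-0.9, -0.2, -0.9]
grip_width: 0.391
```

```bash
python3 go.py .4567 .111 .17
python3 - <<'E'
from h import *
i=manip.camera_info('wrist');snap('wrist','w3.png');snap('side','s3.png')
o=manip.get_obs();p=o['position']
print(proj('wrist',p-[0,0,.062],i),proj('wrist',(.4567,.111,.032),i),proj('wrist',(.4567,.111,.006),i))
a=cv2.imread('pics/side0.png')
E
```

```text
clk 4.65 p [0.4572 0.1097 0.1692] x [ 0.001  0.    -1.   ] y [0.368 0.93  0.   ] z [ 0.93  -0.368  0.001] w 0.391 f [-0.9 -0.2 -0.9] q [-0.62  0.12  0.3   2.03 -0.04  1.    0.9 ]
to [0.4567 0.111  0.17  ] units [-0.03  0.04 -0.04]
(np.float64(279.57561685976884), np.float64(278.77662948355425)) (np.float64(223.78118845001308), np.float64(276.2865828535382)) (np.float64(211.35444862993089), np.float64(276.1858296556967))
```

View pics/w3.png

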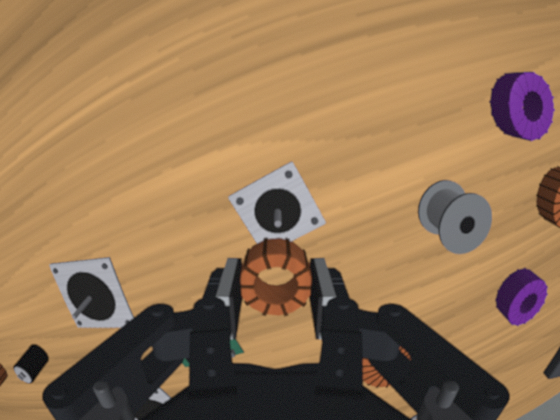

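View pics/s3.png

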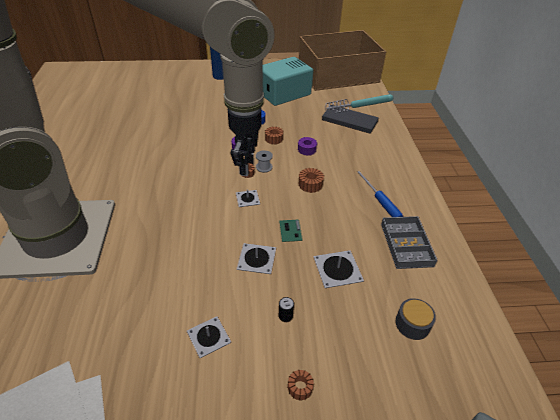

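Emit:
arm_command([
  [[1,0.4,0.05,-0.05,0],[1,0.6,0,0,0],[1,0.6,0,0,0],[1,0.5,0,0,0],[1,0.4,0,0,0],[1,0.3,0,0,0],[1,0.2,0,0,0],[1,0.12,0,0,0],[1,0.06,0,0,0],[1,0,0,0,0],[1,0,0,0,0]],
])

```text
clock: 5.67
position: [0.4561, 0.1129, 0.0895]
ee_rot: [0.132, 0.695, -0.131, 0.695]
ft_force: [0.1, 0.5, -0.7]
grip_width: 0.388
```

```bash
python3 go.py .4567 .111 .17
python3 - <<'E'
from h import *
snap('wrist','w4.png')
E
```

```text
clk 5.67 p [0.4561 0.1129 0.0895] x [ 0.001  0.    -1.   ] y [0.365 0.931 0.001] z [ 0.931 -0.365  0.   ] w 0.388 f [ 0.1  0.5 -0.7] q [-0.6   0.25  0.29  2.09 -0.1   0.82  0.94]
to [0.4567 0.111  0.17  ] units [-3.22 -0.06  0.05]
```

View pics/w4.png

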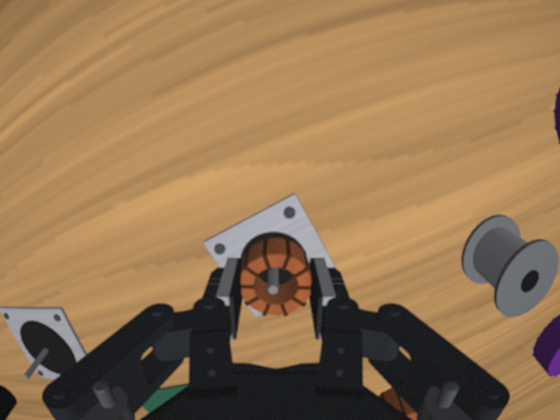

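Emit:
arm_command([
  [[1,0.05,-0.05,0.03,0],[1,0.05,0,0.0,0],[1,0.05,0,0,0],[1,0,0,0,0],[1,0,0,0,0]],
])

```text
clock: 6.13
position: [0.4567, 0.1115, 0.088]
ee_rot: [0.132, 0.695, -0.131, 0.695]
ft_force: [-15.0, -3.8, 40.8]
grip_width: 0.385
```

```bash
python3 go.py .4567 .111 .17
```

```text
clk 6.13 p [0.4567 0.1115 0.088 ] x [ 0.     0.002 -1.   ] y [0.366 0.931 0.002] z [ 0.931 -0.366 -0.   ] w 0.385 f [-15.   -3.8  40.8] q [-0.6   0.25  0.29  2.09 -0.1   0.81  0.95]
to [0.4567 0.111  0.17  ] units [-3.28 -0.01  0.01]
```

Emit:
arm_command([
  [[1,-0.04,0,0,0],[1,0,0,0,0],[0.5,0,0,0,0],[0.4,0,0,0,0],[0.2,0,0,0,0],[0,0,0,0,0],[0,-0.2,0,0,0],[0,-0.6,0,0,0],[0,-0.9,0,0,0],[0,-0.9,0,0,0]],
])

```text
clock: 6.97
position: [0.4557, 0.1111, 0.152]
ee_rot: [0.131, 0.695, -0.132, 0.694]
ft_force: [0.5, -0.9, 0.3]
grip_width: 0.997
```

```bash
python3 go.py .629 .1605 .18
python3 - <<'E'
from h import *
snap('wrist','w5.png')
E
```

```text
clk 6.97 p [0.4557 0.1111 0.152 ] x [-0.001 -0.001 -1.   ] y [ 0.365  0.931 -0.001] z [ 0.931 -0.365 -0.001] w 0.997 f [ 0.5 -0.9  0.3] q [-0.62  0.14  0.3   2.05 -0.05  0.96  0.91]
to [0.629  0.1605 0.18  ] units [-1.13  4.37  5.73]
```

View pics/w5.png

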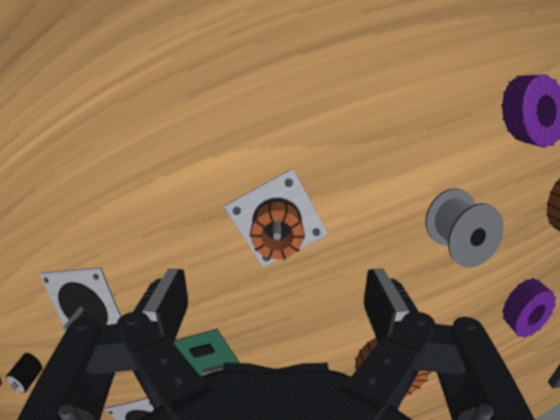

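Run:
```python
from h import *
i=manip.camera_info('wrist')
a=cv2.imread('pics/w5.png')
for z,d in ((.006,.036),(.026,.036),(.026,.021)):
  print(z,d,[np.round(proj('wrist',(.4567+d/2*np.cos(t),.111+d/2*np.sin(t),z),i),0).tolist() for t in np.arange(4)*np.pi/2], np.round(proj('wrist',(.4567,.111,z),i),1))
b=a.copy()
for z,d,c in ((.006,.036,(0,255,0)),(.026,.036,(255,0,0)),(.026,.021,(255,255,0))):
  for t in np.arange(0,6.28,.1):
    r,cc=proj('wrist',(.4567+d/2*np.cos(t),.111+d/2*np.sin(t),z),i); b[int(round(r)),int(round(cc))]=c
cr=np.hstack([a[160:275,215:335],b[160:275,215:335]])
cv2.imwrite('pics/c5.png',cv2.resize(cr,None,fx=3.3,fy=3.3,interpolation=0))
```

```text
0.006 0.036 [[238.0, 282.0], [208.0, 296.0], [194.0, 263.0], [225.0, 250.0]] [216.7 272.7]
0.026 0.036 [[250.0, 282.0], [218.0, 298.0], [203.0, 262.0], [236.0, 248.0]] [227.1 272.5]
0.026 0.021 [[241.0, 278.0], [222.0, 287.0], [213.0, 267.0], [232.0, 258.0]] [227.1 272.5]
```

View pics/c5.png

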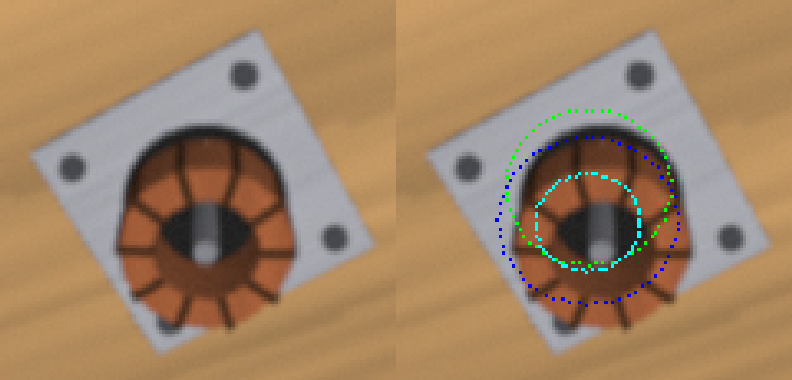

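S sits flat on its pad with the bolt up through the hole. It is about 2 mm off centre. Next is XL.

Emit:
arm_command([
  [[0,-0.4,0.3,0.4,0],[0,-0.4,0.6,0.8,0],[0,-0.2,0.7,0.9,0],[0,-0.13,0.7,0.9,0],[0,0,0.7,0.9,0],[0,0,0.7,0.9,0],[0,0,0.45,0.6,0],[0,0,0.22,0.33,0],[0,0,0,0,0]],
])

```text
clock: 7.77
position: [0.6308, 0.1612, 0.1792]
ee_rot: [0.131, 0.695, -0.131, 0.695]
ft_force: [-0.5, 0.2, -0.1]
grip_width: 0.997
```

```bash
python3 go.py .629 .1605 .18 .629 .1605 .09
python3 - <<'E'
from h import *
i=manip.camera_info('wrist'); snap('wrist','w6.png'); print(np.round(proj('wrist',(.629,.1605,.032),i)))
E
```

```text
clk 7.77 p [0.6308 0.1612 0.1792] x [ 0. -0. -1.] y [ 0.365  0.931 -0.   ] z [ 0.931 -0.365  0.   ] w 0.997 f [-0.5  0.2 -0.1] q [-0.55  0.49  0.31  1.55 -0.16  1.13  0.99]
to [0.629  0.1605 0.18  ] units [-0.03 -0.05 -0.06]
to [0.629  0.1605 0.09  ] units [ 3.6  0.  -0. ]
[218. 273.]
```

View pics/w6.png

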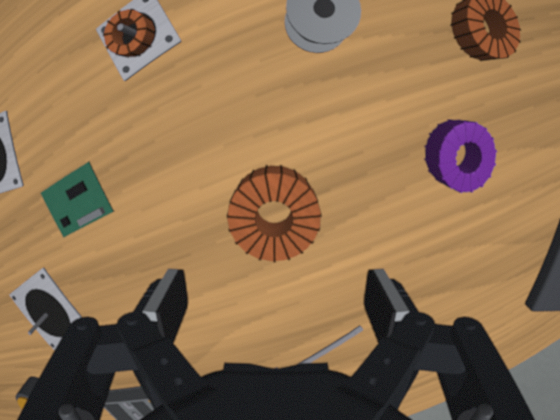

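Emit:
arm_command([
  [[0,0.5,-0.05,-0.06,0],[0,0.8,0,0,0],[0,0.8,0,0,0],[0,0.8,0,0,0],[0,0.6,0,0,0],[0,0.35,0,0,0],[0,0.15,0,0,0],[0.1,0,0,0,0],[0.3,0,0,0,0],[0.6,0,0,0,0],[1,0,0,0,0],[1,0,0,0,0]],
], force=70)

```text
clock: 8.82
position: [0.6281, 0.1604, 0.0813]
ee_rot: [0.132, 0.694, -0.131, 0.695]
ft_force: [-2.1, -0.5, 7.0]
grip_width: 0.767
```

Emit:
arm_command([
  [[1,0,0,0,0],[1,0,0,0,0]],
])

```text
clock: 8.98
position: [0.6281, 0.1604, 0.0813]
ee_rot: [0.132, 0.694, -0.131, 0.695]
ft_force: [-3.0, -0.7, 6.4]
grip_width: 0.763
```

```bash
python3 go.py .629 .1605 .18 .6535 -.133 .19
```

```text
clk 8.98 p [0.6281 0.1604 0.0813] x [ 0.002  0.001 -1.   ] y [0.365 0.931 0.002] z [ 0.931 -0.365  0.001] w 0.763 f [-3.  -0.7  6.4] q [-0.53  0.59  0.28  1.62 -0.19  0.96  1.01]
to [0.629  0.1605 0.18  ] units [-3.95  0.02  0.04]
to [ 0.6535 -0.133   0.19  ] units [ -0.41 -10.57   5.2 ]
```

Emit:
arm_command([
  [[1,-0.3,0,0,0],[1,-0.6,0,0,0],[1,-0.8,0,0,0],[1,-0.8,-0.4,0.2,0],[1,-0.8,-0.8,0.4,0],[1,-0.6,-0.95,0.45,0],[1,-0.4,-0.95,0.45,0],[1,0,-0.95,0.47,0],[1,0,-0.95,0.47,0],[1,0,-0.95,0.47,0],[1,0,-0.95,0.47,0],[1,0,-0.95,0.47,0]],
])

```text
clock: 9.98
position: [0.645, -0.059, 0.1873]
ee_rot: [0.131, 0.695, -0.131, 0.695]
ft_force: [-0.0, -0.1, -6.1]
grip_width: 0.765
```

Emit:
arm_command([
  [[1,0,-0.95,0.47,0],[1,0,-0.9,0.45,0],[1,0,-0.6,0.3,0],[1,0,-0.25,0.12,0],[1,0,0,0,0]],
])

```text
clock: 10.4
position: [0.6514, -0.1352, 0.1871]
ee_rot: [0.132, 0.695, -0.133, 0.694]
ft_force: [-0.4, -0.2, -4.8]
grip_width: 0.764
```

```bash
python3 go.py .6535 -.133 .18
python3 - <<'E'
from h import *
i=manip.camera_info('wrist');snap('wrist','w7.png')
p=manip.get_obs()['position']
print(proj('wrist',p-[0,0,.049],i),proj('wrist',(.6535,-.133,.044),i),proj('wrist',(.6535,-.133,.006),i))
E
```

```text
clk 10.4 p [ 0.6514 -0.1352  0.1871] x [-0.001 -0.001 -1.   ] y [ 0.368  0.93  -0.001] z [ 0.93  -0.368 -0.   ] w 0.764 f [-0.4 -0.2 -4.8] q [-0.15  0.52  0.39  1.5  -0.21  1.16  1.47]
to [ 0.6535 -0.133   0.18  ] units [0.29 0.11 0.05]
(np.float64(297.634157786579), np.float64(279.68515713880413)) (np.float64(223.64853802755016), np.float64(279.09236398885)) (np.float64(206.75084877001223), np.float64(278.64570147860576))
```

View pics/w7.png

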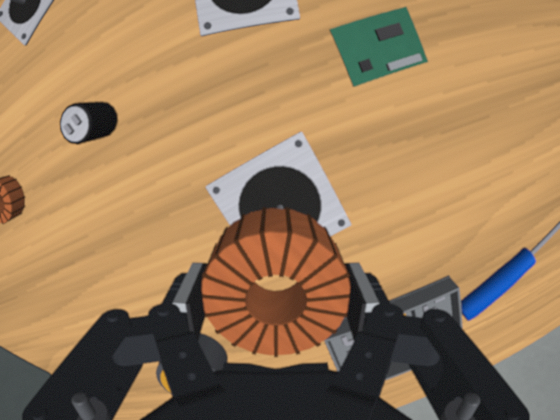

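Emit:
arm_command([
  [[1,0.4,0.1,0,0],[1,0.6,0,0,0],[1,0.6,0,0,0],[1,0.6,0,0,0],[1,0.5,0,0,0],[1,0.4,0,0,0],[1,0.3,0,0,0],[1,0.25,0,0,0],[1,0.15,0,0,0],[1,0.06,0,0,0],[1,0,0,0,0],[1,0,0,0,0]],
])

```text
clock: 11.45
position: [0.6533, -0.1305, 0.0912]
ee_rot: [0.131, 0.694, -0.131, 0.695]
ft_force: [-0.3, -0.5, -4.9]
grip_width: 0.764
```

```bash
python3 go.py .6535 -.133 .087
python3 - <<'E'
from h import *
i=manip.camera_info('wrist');snap('wrist','w8.png')
E
```

```text
clk 11.45 p [ 0.6533 -0.1305  0.0912] x [ 0.001 -0.    -1.   ] y [0.365 0.931 0.   ] z [ 0.931 -0.365  0.001] w 0.764 f [-0.3 -0.5 -4.9] q [-0.13  0.62  0.36  1.56 -0.25  1.    1.5 ]
to [ 0.6535 -0.133   0.087 ] units [ 0.17 -0.09  0.04]
```

View pics/w8.png

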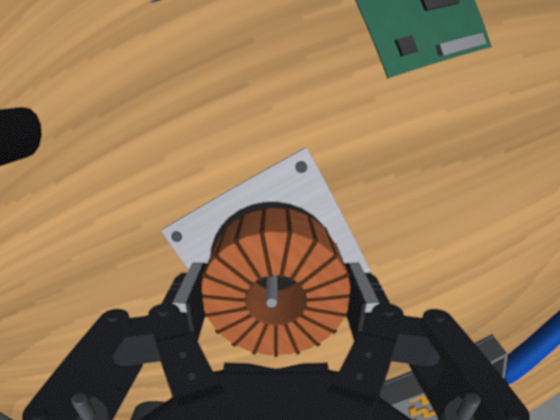

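Emit:
arm_command([
  [[1,0.06,-0.07,0,0],[1,0.04,0,0,0],[1,0.03,0,0,0],[1,0.0,0,0,0],[1,0,0,0,0]],
])

```text
clock: 11.92
position: [0.6523, -0.1321, 0.0874]
ee_rot: [0.131, 0.695, -0.131, 0.695]
ft_force: [-0.1, -0.5, -4.9]
grip_width: 0.766
```

Emit:
arm_command([
  [[1,0.02,0,0,0],[1,0,0,0,0],[1,0,0,0,0]],
])

```text
clock: 12.17
position: [0.6524, -0.1321, 0.0873]
ee_rot: [0.131, 0.695, -0.131, 0.695]
ft_force: [-3.4, 0.4, 1.4]
grip_width: 0.764
```

Emit:
arm_command([
  [[0.2,0,0,0,0],[0.15,0,0,0,0],[0.1,0,0,0,0],[0,0,0,0,0],[0,0,0,0,0],[0,-0.2,0,0,0],[0,-0.6,0,0,0],[0,-0.9,0,0,0],[0,-0.9,0,0,0],[0,-0.9,0,0,0],[0,-0.3,0,0,0],[0,0,0,0,0]],
])

```text
clock: 13.17
position: [0.6535, -0.1324, 0.1854]
ee_rot: [0.132, 0.693, -0.131, 0.697]
ft_force: [-0.4, -0.3, -0.3]
grip_width: 1.003
```

```bash
python3 go.py .538 -.3933 .18
python3 - <<'E'
from h import *
i=manip.camera_info('wrist');snap('wrist','w9.png')
E
```

```text
clk 13.17 p [ 0.6535 -0.1324  0.1854] x [ 0.005 -0.    -1.   ] y [0.365 0.931 0.002] z [ 0.931 -0.365  0.005] w 1.003 f [-0.4 -0.3 -0.3] q [-0.15  0.52  0.39  1.5  -0.21  1.15  1.47]
to [ 0.538  -0.3933  0.18  ] units [  0.2  -11.4   -0.49]
```

View pics/w9.png

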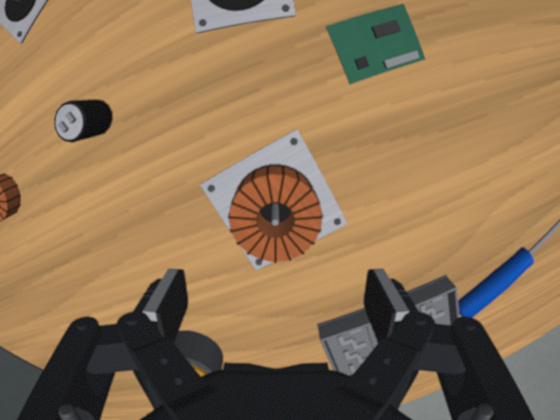

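XL is placed flat, with the bolt at (275,215) central in the ring. Next is M.

Emit:
arm_command([
  [[0,0,-0.5,0,0],[0,0,-0.9,-0.05,0],[0,0,-1,-0.05,0],[0,0,-1,-0.05,0],[0,0,-1,-0.05,0],[0,0,-1,-0.05,0],[0,0,-1,-0.05,0],[0,0,-1,-0.05,0],[0,0,-1,-0.05,0],[0,0.1,-1,-0.05,0],[0,0.1,-0.9,-0.05,0],[0,0,-0.7,0,0]],
])

```text
clock: 14.22
position: [0.5372, -0.386, 0.1748]
ee_rot: [0.132, 0.696, -0.132, 0.693]
ft_force: [-0.4, 0.2, 0.3]
grip_width: 0.999
```

Emit:
arm_command([
  [[0,0,-0.4,0,0],[0,0,0,0,0],[0,0,0,0,0]],
])

```text
clock: 14.47
position: [0.5362, -0.3927, 0.176]
ee_rot: [0.132, 0.695, -0.131, 0.694]
ft_force: [-0.6, 0.7, 0.1]
grip_width: 1.003
```

```bash
python3 go.py .538 -.3933 .18 .538 -.3933 .08
python3 - <<'E'
from h import *
i=manip.camera_info('wrist');snap('wrist','w10.png');print(np.round(proj('wrist',(.538,-.3933,.024),i)))
E
```

```text
clk 14.47 p [ 0.5362 -0.3927  0.176 ] x [-0.001  0.001 -1.   ] y [0.366 0.931 0.   ] z [ 0.931 -0.366 -0.001] w 1.003 f [-0.6  0.7  0.1] q [ 0.23  0.54  0.46  1.51 -0.25  1.15  1.93]
to [ 0.538  -0.3933  0.18  ] units [-0.16  0.    0.07]
to [ 0.538  -0.3933  0.08  ] units [ 4. -0.  0.]
[220. 275.]
```

View pics/w10.png

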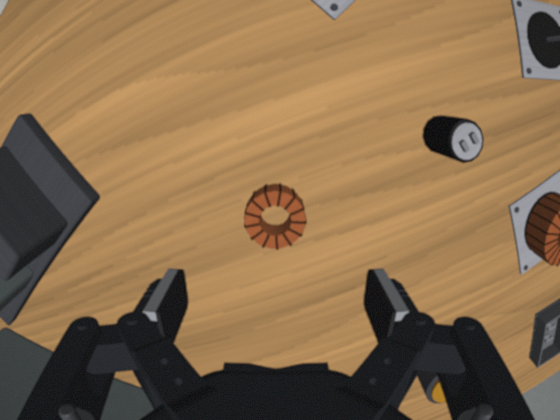

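Emit:
arm_command([
  [[0,0.5,0,0.04,0],[0,0.8,0,0,0],[0,0.8,0,0,0],[0,0.7,0,0,0],[0,0.5,0,0,0],[0,0.35,0,0,0],[0,0.15,0,0,0],[0.2,0,0,0,0],[0.5,0,0,0,0],[1,0,0,0,0],[1,0,0,0,0],[1,0,0,0,0]],
], force=50)

```text
clock: 15.52
position: [0.5381, -0.3936, 0.0835]
ee_rot: [0.131, 0.694, -0.132, 0.695]
ft_force: [-0.6, 1.1, 4.4]
grip_width: 0.513
```

Emit:
arm_command([
  [[1,0,0,0,0],[1,0,0,0,0]],
])

```text
clock: 15.68
position: [0.5381, -0.3936, 0.0835]
ee_rot: [0.131, 0.694, -0.132, 0.696]
ft_force: [-1.0, 2.1, 5.2]
grip_width: 0.514
```

```bash
python3 go.py .538 -.3933 .18 .371 -.2834 .18
```

```text
clk 15.68 p [ 0.5381 -0.3936  0.0835] x [ 0.002 -0.001 -1.   ] y [ 0.365  0.931 -0.   ] z [ 0.931 -0.365  0.002] w 0.514 f [-1.   2.1  5.2] q [ 0.26  0.65  0.42  1.57 -0.3   0.99  1.96]
to [ 0.538  -0.3933  0.18  ] units [-3.86  0.01  0.  ]
to [ 0.371  -0.2834  0.18  ] units [-0.02  1.65 -7.82]
```

Emit:
arm_command([
  [[1,-0.3,0,0,0],[1,-0.6,0,0,0],[1,-0.9,0,0,0],[1,-0.9,0.05,-0.3,0],[1,-0.7,0.15,-0.7,0],[1,-0.46,0.2,-0.95,0],[1,0,0.2,-1,0],[1,0,0.25,-1,0],[1,0,0.25,-1,0],[1,0,0.2,-1,0],[1,0,0.2,-0.9,0],[1,0,0.1,-0.6,0]],
])

```text
clock: 16.68
position: [0.3771, -0.2871, 0.1794]
ee_rot: [0.132, 0.694, -0.131, 0.695]
ft_force: [1.7, -1.6, -1.7]
grip_width: 0.519
```

Emit:
arm_command([
  [[1,0,0.05,-0.37,0],[1,0,0,0,0],[1,0,0,0,0]],
])

```text
clock: 16.93
position: [0.3711, -0.2837, 0.1793]
ee_rot: [0.131, 0.694, -0.131, 0.696]
ft_force: [-0.3, 0.2, -2.3]
grip_width: 0.514
```

```bash
python3 go.py .371 -.2834 .0895
python3 - <<'E'
from h import *
i=manip.camera_info('wrist');snap('wrist','w11.png')
p=manip.get_obs()['position']
print(proj('wrist',p-[0,0,.0595],i),proj('wrist',(.371,-.2834,.006),i))
E
```

```text
clk 16.93 p [ 0.3711 -0.2837  0.1793] x [ 0.002 -0.    -1.   ] y [0.365 0.931 0.   ] z [ 0.931 -0.365  0.002] w 0.514 f [-0.3  0.2 -2.3] q [ 0.09  0.09  0.49  2.04 -0.05  1.02  1.8 ]
to [ 0.371  -0.2834  0.0895] units [ 3.59  0.01 -0.02]
(np.float64(286.2707346339544), np.float64(274.4941039857841)) (np.float64(207.63962207143595), np.float64(275.13312042562393))
```

View pics/w11.png

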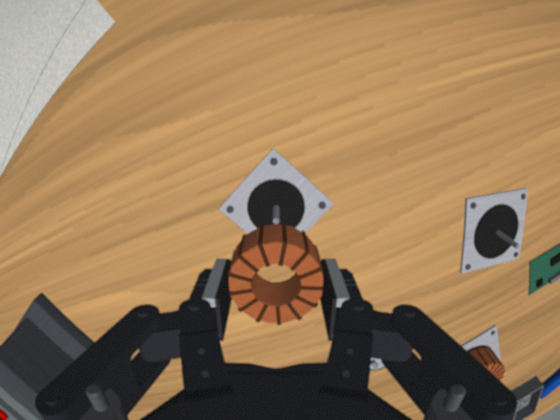

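Emit:
arm_command([
  [[1,0.4,0,0,0],[1,0.6,0,0,0],[1,0.6,0,0,0],[1,0.6,0,0,0],[1,0.5,0,0,0],[1,0.35,0,0,0],[1,0.25,0,0,0],[1,0.12,0,0,0],[1,0.06,0,0,0],[1,0,0,0,0],[1,0,0,0,0]],
])

```text
clock: 17.9
position: [0.3709, -0.2836, 0.0918]
ee_rot: [0.131, 0.695, -0.131, 0.695]
ft_force: [0.5, 0.8, -1.2]
grip_width: 0.515
```

```bash
python3 go.py .371 -.2834 .0895
python3 - <<'E'
from h import *
i=manip.camera_info('wrist');snap('wrist','w12.png')
E
```

```text
clk 17.9 p [ 0.3709 -0.2836  0.0918] x [ 0.001 -0.    -1.   ] y [0.365 0.931 0.   ] z [ 0.931 -0.365  0.001] w 0.515 f [ 0.5  0.8 -1.2] q [ 0.12  0.25  0.47  2.1  -0.15  0.82  1.89]
to [ 0.371  -0.2834  0.0895] units [0.09 0.01 0.  ]
```

View pics/w12.png

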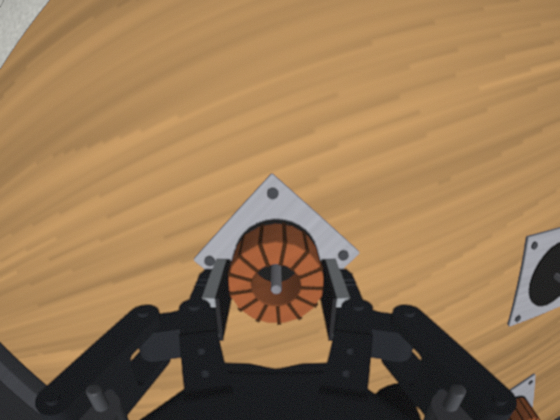

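The bolt at (289,276) is centred in the hole. I'll lower it gently.

Emit:
arm_command([
  [[1,0.04,0,0,0],[1,0.03,0,0,0],[1,0,0,0,0],[1,0,0,0,0]],
])

```text
clock: 18.28
position: [0.3706, -0.2833, 0.0897]
ee_rot: [0.131, 0.695, -0.131, 0.695]
ft_force: [0.6, -0.5, -1.0]
grip_width: 0.514
```

Emit:
arm_command([
  [[1,0.02,0,0,0],[1,0,0,0,0],[1,0,0,0,0]],
])

```text
clock: 18.53
position: [0.3707, -0.2834, 0.0894]
ee_rot: [0.132, 0.695, -0.131, 0.695]
ft_force: [-2.7, 1.0, 5.2]
grip_width: 0.508
```

Emit:
arm_command([
  [[0.45,0,0,0,0],[0.4,0,0,0,0],[0.3,0,0,0,0],[0.1,0,0,0,0],[0,0,0,0,0],[0,-0.2,0,0,0],[0,-0.6,0,0,0],[0,-0.9,0,0,0],[0,-0.9,0,0,0],[0,-0.9,0,0,0],[0,-0.5,0,0,0],[0,0,0,0,0]],
])

```text
clock: 19.53
position: [0.3717, -0.2842, 0.1922]
ee_rot: [0.131, 0.693, -0.132, 0.696]
ft_force: [0.1, -0.6, 0.4]
grip_width: 1.001
```

```bash
python3 go.py .5438 .380 .19
python3 - <<'E'
from h import *
i=manip.camera_info('wrist');snap('wrist','w13.png')
E
```

```text
clk 19.53 p [ 0.3717 -0.2842  0.1922] x [ 0.005 -0.002 -1.   ] y [0.365 0.931 0.   ] z [ 0.931 -0.365  0.005] w 1.001 f [ 0.1 -0.6  0.4] q [ 0.08  0.08  0.5   2.03 -0.04  1.05  1.8 ]
to [0.5438 0.38   0.19  ] units [ 0.07 27.25 -3.3 ]
```

View pics/w13.png

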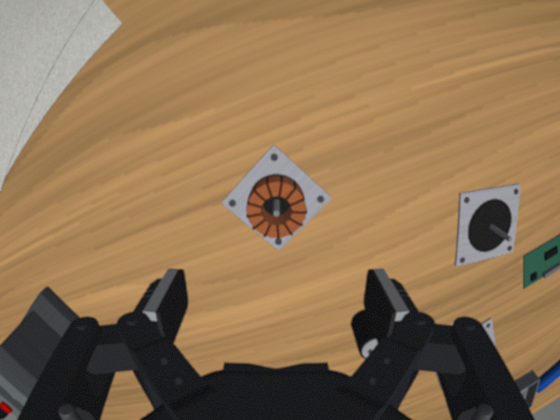

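M is done, with the bolt at (206,276) centred. Next is L.

Emit:
arm_command([
  [[0,0,0.5,0,0],[0,0,0.9,0,0],[0,0,1,-0.1,0],[0,0,1,-0.1,0],[0,0,1,-0.1,0],[0,0,1,-0.1,0],[0,0,1,-0.1,0],[0,0,1,-0.1,0],[0,0,1,-0.1,0],[0,0,1,-0.1,0],[0,0,1,-0.1,0],[0,0,1,-0.1,0]],
])

```text
clock: 20.58
position: [0.451, -0.0078, 0.1882]
ee_rot: [0.131, 0.695, -0.132, 0.694]
ft_force: [0.7, 0.4, 0.2]
grip_width: 0.995
```

Emit:
arm_command([
  [[0,0,1,-0.1,0],[0,0,1,-0.1,0],[0,0,1,-0.1,0],[0,0,1,-0.1,0],[0,0,1,-0.1,0],[0,0,1,-0.1,0],[0,0,1,-0.1,0],[0,0,1,-0.15,0],[0,0,1,-0.15,0],[0,0,1,-0.15,0],[0,0,1,-0.15,0],[0,0,1,-0.15,0]],
])

```text
clock: 21.58
position: [0.5269, 0.2845, 0.1878]
ee_rot: [0.131, 0.695, -0.132, 0.694]
ft_force: [-0.1, 0.0, -0.5]
grip_width: 0.999
```

```bash
python3 go.py .5438 .380 .19
```

```text
clk 21.58 p [0.5269 0.2845 0.1878] x [-0.002 -0.001 -1.   ] y [ 0.365  0.931 -0.001] z [ 0.931 -0.365 -0.001] w 0.999 f [-0.1  0.  -0.5] q [-0.58  0.36  0.01  1.67 -0.    1.11  0.63]
to [0.5438 0.38   0.19  ] units [-0.09  3.8  -0.77]
```

Emit:
arm_command([
  [[0,0,0.9,-0.2,0],[0,0,0.9,-0.2,0],[0,0,0.7,-0.15,0],[0,0,0.5,-0.1,0],[0,0,0.35,-0.05,0],[0,0,0,0,0],[0,0,0,0,0]],
])

```text
clock: 22.17
position: [0.5413, 0.3675, 0.1883]
ee_rot: [0.131, 0.695, -0.132, 0.695]
ft_force: [-0.2, -0.5, 0.7]
grip_width: 0.998
```

```bash
python3 go.py .5438 .380 .081
python3 - <<'E'
from h import *
i=manip.camera_info('wrist');snap('wrist','w14.png');print(np.round(proj('wrist',(.5438,.380,.028),i)))
E
```

```text
clk 22.17 p [0.5413 0.3675 0.1883] x [-0.001 -0.001 -1.   ] y [ 0.365  0.931 -0.001] z [ 0.931 -0.365 -0.001] w 0.998 f [-0.2 -0.5  0.7] q [-0.66  0.47 -0.01  1.51  0.    1.16  0.53]
to [0.5438 0.38   0.081 ] units [ 4.29  0.51 -0.09]
[211. 292.]
```

View pics/w14.png

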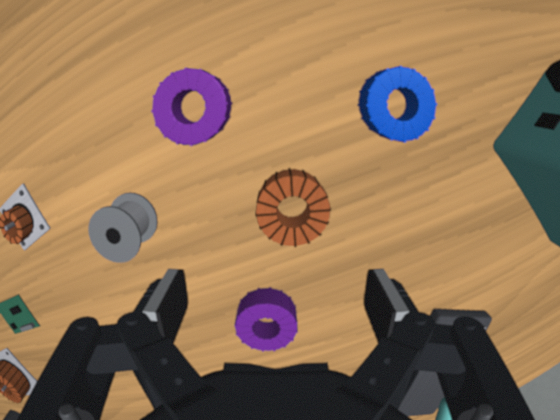

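Emit:
arm_command([
  [[0,0,0.3,-0.05,0],[0,0.4,0.2,-0.04,0],[0,0.8,0,0,0],[0,0.8,0,0,0],[0,0.8,0,0,0],[0,0.7,0,0,0],[0,0.5,0,0,0],[0,0.25,0,0,0],[0,0.05,0,0,0],[0.2,0,0,0,0],[0.4,0,0,0,0],[1,0,0,0,0]],
], force=60)

```text
clock: 23.22
position: [0.5446, 0.3808, 0.0836]
ee_rot: [0.132, 0.694, -0.131, 0.695]
ft_force: [-2.0, -2.3, 3.3]
grip_width: 0.65
```

Emit:
arm_command([
  [[1,0,0,0,0],[1,0,0,0,0],[1,0,0,0,0],[1,0,0,0,0]],
])

```text
clock: 23.55
position: [0.5446, 0.3808, 0.0837]
ee_rot: [0.132, 0.694, -0.131, 0.695]
ft_force: [-1.7, -1.8, 5.5]
grip_width: 0.648
```

```bash
python3 go.py .5438 .380 .19 .4725 -.093 .19
```

```text
clk 23.55 p [0.5446 0.3808 0.0837] x [ 0.002  0.001 -1.   ] y [0.365 0.931 0.002] z [ 0.931 -0.365  0.001] w 0.648 f [-1.7 -1.8  5.5] q [-0.67  0.61 -0.01  1.56  0.01  0.98  0.51]
to [0.5438 0.38   0.19  ] units [-4.25 -0.03 -0.01]
to [ 0.4725 -0.093   0.19  ] units [ -0.03 -18.65   4.26]
```

Emit:
arm_command([
  [[1,-0.3,0,0,0],[1,-0.6,0,0,0],[1,-0.8,0,0,0],[1,-0.9,0,0,0],[1,-0.9,0,0,0],[1,-0.6,-0.4,0.1,0],[1,-0.2,-0.8,0.15,0],[1,0,-0.95,0.22,0],[1,0,-0.95,0.22,0],[1,0,-0.95,0.22,0],[1,0,-0.95,0.22,0],[1,0,-0.95,0.22,0]],
])

```text
clock: 24.55
position: [0.5207, 0.2285, 0.1899]
ee_rot: [0.132, 0.695, -0.131, 0.695]
ft_force: [0.3, -0.6, -2.5]
grip_width: 0.644
```

Emit:
arm_command([
  [[1,0,-0.95,0.22,0],[1,0,-0.95,0.22,0],[1,0,-0.95,0.22,0],[1,0,-0.95,0.22,0],[1,0,-0.95,0.22,0],[1,0,-0.95,0.22,0],[1,0,-0.95,0.22,0],[1,0,-0.95,0.22,0],[1,0,-0.95,0.22,0],[1,0,-0.95,0.22,0],[1,0,-0.95,0.22,0],[1,0,-0.8,0.2,0]],
])

```text
clock: 25.55
position: [0.4789, -0.0578, 0.19]
ee_rot: [0.132, 0.694, -0.132, 0.695]
ft_force: [0.5, -0.0, -2.7]
grip_width: 0.643
```

Emit:
arm_command([
  [[1,0,-0.5,0.1,0],[1,0,-0.3,0.1,0],[1,0,0,0,0],[1,0,0,0,0]],
])

```text
clock: 25.88
position: [0.4769, -0.0761, 0.1895]
ee_rot: [0.132, 0.695, -0.131, 0.695]
ft_force: [0.2, 1.0, -2.6]
grip_width: 0.647
```

```bash
python3 go.py .4725 -.093 .0897
python3 - <<'E'
from h import *
i=manip.camera_info('wrist');snap('wrist','w15.png')
p=manip.get_obs()['position']
print(proj('wrist',p-[0,0,.0557],i),proj('wrist',(.4725,-.093,.006),i))
E
```

```text
clk 25.88 p [ 0.4769 -0.0761  0.1895] x [ 0.001  0.    -1.   ] y [0.365 0.931 0.001] z [ 0.931 -0.365  0.   ] w 0.647 f [ 0.2  1.  -2.6] q [-0.16  0.12  0.23  1.98 -0.03  1.05  1.29]
to [ 0.4725 -0.093   0.0897] units [ 3.99 -0.7   0.08]
(np.float64(290.0497724931095), np.float64(275.6223133797531)) (np.float64(206.83544277433228), np.float64(253.61129121865767))
```

View pics/w15.png

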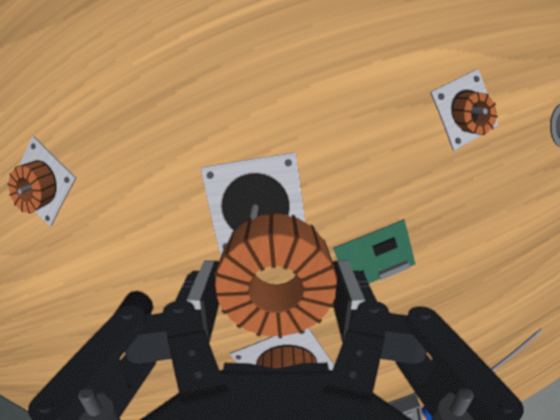

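Emit:
arm_command([
  [[1,0,-0.45,0.05,0],[1,0.3,-0.23,0.03,0],[1,0.6,0,0,0],[1,0.6,0,0,0],[1,0.6,0,0,0],[1,0.6,0,0,0],[1,0.5,0,0,0],[1,0.35,0,0,0],[1,0.2,0,0,0],[1,0.1,0,0,0],[1,0.03,0,0,0],[1,0,0,0,0]],
])

```text
clock: 26.93
position: [0.4726, -0.0932, 0.0924]
ee_rot: [0.131, 0.695, -0.131, 0.695]
ft_force: [-0.1, -0.3, -3.0]
grip_width: 0.644
```

```bash
python3 go.py .4725 -.093 .0897
python3 - <<'E'
from h import *
i=manip.camera_info('wrist');snap('wrist','w16.png')
E
```

```text
clk 26.93 p [ 0.4726 -0.0932  0.0924] x [ 0.001  0.    -1.   ] y [0.365 0.931 0.   ] z [ 0.931 -0.365  0.001] w 0.644 f [-0.1 -0.3 -3. ] q [-0.12  0.26  0.24  2.06 -0.08  0.83  1.37]
to [ 0.4725 -0.093   0.0897] units [ 0.11  0.01 -0.01]
```

View pics/w16.png

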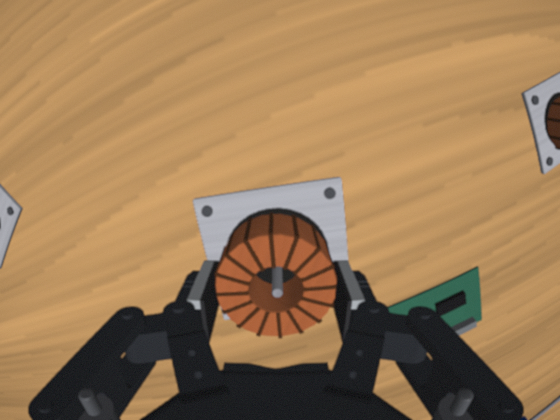

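The bolt at (291,277) is centred in the hole.

Emit:
arm_command([
  [[1,0.05,0,0,0],[1,0.04,0,0,0],[1,0,0,0,0],[1,0,0,0,0]],
])

```text
clock: 27.32
position: [0.4724, -0.0931, 0.09]
ee_rot: [0.131, 0.695, -0.131, 0.695]
ft_force: [-0.3, -0.8, -3.4]
grip_width: 0.643
```

Emit:
arm_command([
  [[1,0.02,0,0,0],[1,0,0,0,0],[1,0,0,0,0]],
])

```text
clock: 27.57
position: [0.4724, -0.0931, 0.0896]
ee_rot: [0.131, 0.695, -0.131, 0.695]
ft_force: [-2.1, -0.6, 1.6]
grip_width: 0.644
```

Emit:
arm_command([
  [[0.33,0,0,0,0],[0.28,0,0,0,0],[0.2,0,0,0,0],[0.1,0,0,0,0],[0,0,0,0,0],[0,-0.2,0,0,0],[0,-0.6,0,0,0],[0,-0.9,0,0,0],[0,-0.9,0,0,0],[0,-0.9,0,0,0],[0,-0.5,0,0,0],[0,0,0,0,0]],
])

```text
clock: 28.57
position: [0.4738, -0.0934, 0.1927]
ee_rot: [0.132, 0.693, -0.131, 0.697]
ft_force: [-0.0, -0.4, 0.4]
grip_width: 0.996
```

```bash
python3 go.py .4567 .111 .21 .38 .42 .25
python3 - <<'E'
from h import *
snap('wrist','w17.png'); snap('scene','sc17.png')
E
```

```text
clk 28.57 p [ 0.4738 -0.0934  0.1927] x [ 0.005  0.    -1.   ] y [0.365 0.931 0.002] z [ 0.931 -0.365  0.005] w 0.996 f [-0.  -0.4  0.4] q [-0.14  0.11  0.25  1.98 -0.03  1.05  1.33]
to [0.4567 0.111  0.21  ] units [-0.7   7.36 -3.62]
to [0.38 0.42 0.25] units [-1.62 10.39 -7.36]
```

View pics/w17.png

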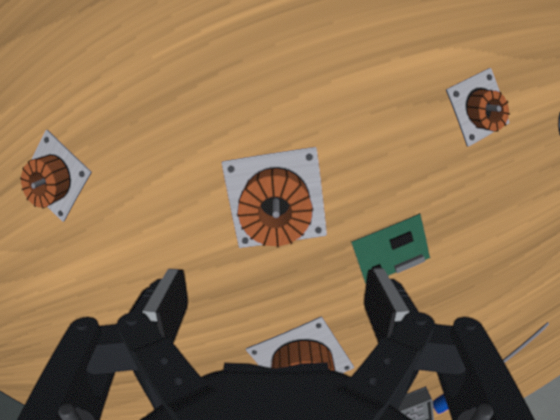

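L is flat with its bolt at (208,276). I'll back away to get clear final views.

Emit:
arm_command([
  [[0,-0.3,0.4,-0.3,0],[0,-0.3,0.8,-0.4,0],[0,-0.1,0.9,-0.5,0],[0,0,0.9,-0.5,0],[0,0,0.9,-0.5,0],[0,0,0.9,-0.4,0],[0,0,0.9,-0.4,0],[0,0,0.8,-0.4,0],[0,0,0.5,-0.2,0],[0,0,0.3,0,0],[0,0,0,0,0],[0,0,0,0,0]],
])

```text
clock: 29.67
position: [0.4552, 0.1089, 0.2062]
ee_rot: [0.131, 0.695, -0.132, 0.694]
ft_force: [-0.4, -0.1, -1.2]
grip_width: 0.998
```

```bash
python3 go.py .4567 .111 .21
python3 - <<'E'
from h import *
snap('wrist','w18.png'); snap('scene','sc18.png'); snap('side','sd18.png')
a=cv2.imread('pics/w18.png')[130:290,190:370]; cv2.imwrite('pics/c18.png',cv2.resize(a,None,fx=3.5,fy=3.5,interpolation=2))
E
```

```text
clk 29.67 p [0.4552 0.1089 0.2062] x [-0.001 -0.001 -1.   ] y [ 0.365  0.931 -0.001] z [ 0.931 -0.365 -0.001] w 0.998 f [-0.4 -0.1 -1.2] q [-0.38  0.07  0.05  1.99 -0.    1.09  0.87]
to [0.4567 0.111  0.21  ] units [-0.15  0.1   0.03]
```

View pics/c18.png

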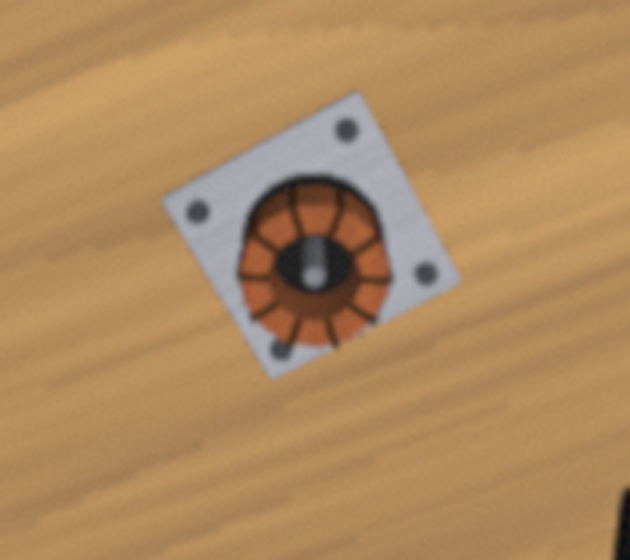

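View pics/sd18.png

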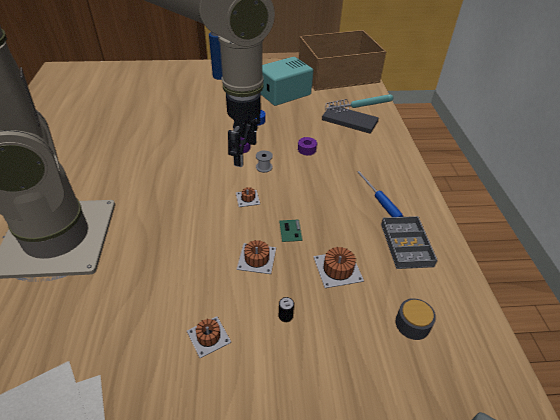

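All four rings sit flat with a bolt through each, and the S ring is about 1 mm off centre. The reel at (264,161) and the capacitor at (286,309) in the side view haven't moved.

Run:
```python
import cv2,numpy as np
a=cv2.imread('pics/side0.png').astype(int);b=cv2.imread('pics/sd18.png').astype(int)
print('cap diff',np.abs(a-b)[295:325,274:300].mean(),'reel',np.abs(a-b)[150:173,254:274].mean(),'bg',np.abs(a-b)[360:400,340:380].mean())
from workcell import manip
print(manip.hand_in())
```

```text
cap diff 2.741880341880342 reel 2.1050724637681157 bg 2.0483333333333333
the job is handed in; nothing more can be done
None
```

All four copper toroids (S, XL, M and L) are on the plates of their own size. Each was lowered until its underside touched the pad, and only then released. I handed the job in at about 30 s of the 106 s allowed.

- **Final pictures:** every ring lies flat on its pad with the bolt up through its hole. S is about 1 mm off centre.
- **Bystanders:** the solder reel and the capacitor have not moved. Comparing the first and last side views showed almost no more change at either one than in the plain background. The blue and purple rings were left alone.
- **One rough spot:** S was pressed onto its pad with about 41 N for a moment, through the ring and fingers, before I backed off and let go. That is under the 120 N wrist limit. The 40 N limit is for the arm or gripper body, which I don't believe touched anything. The other three landed with changes of about 5–6 N.
- **Calibration:** the cameras disagreed with each other by about 2 mm, within their stated accuracy, so I confirmed each fit in the wrist camera before releasing.

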